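Hold the pipette over the open flask

ROBOT

A 7-joint arm with a two-finger parallel gripper is mounted at the origin on the work surface. World frame = base frame: x ahead of the robot, y to its left, z up, the work surface at z = 0. Lengths are in m, angles in rad, forces in N, time in s.
With the tool pointing down it reaches from about 0.425 to 1.025 m from the base axis. Payload 9.4 kg.
Tool frame: the origin (TCP) lies at the very end of the fingers, on their centre line; the grasp point (between the pads) lies behind it (robot.grasp_offset is the z of the grasp point in the tool frame, in m); z points along the fingers, y is the direction in which the jaws open and shut (so a half turn about z gives the same grasp; the last joint's range is limited). The gripper opens to 85 mm and grips with 20 to 120 N. Pads are 22 mm wide; open, the fingers measure 114 mm over their backs; the gripper's body (76 mm by 85 mm) begins 54 mm behind the grasp point. The pads swing forward as they close: fully open they stand 13 mm farther back than shut.
Start: joints at [1.119, 0.599, -0.003, 1.599, 0.002, 0.943, -0.08], TCP at [0.265, -0.675, 0.231] pointing down, gripper open.
Joint ranges: [-2.57, 2.57], [-0.35, 1.97], [-1.29, 1.29], [0.11, 2.56], [-1.05, 4.19], [0.11, 1.86], [-2.63, 2.63]. Speed limits (rad/s): [2.22, 2.22, 3.01, 3.01, 3.14, 3.14, 3.14].

INTERFACE

Orientations are given as a unit quaternion [w, x, y, z].
In Python, from bench import robot, cams, ticket, recognise, trace gives the robot as it stands.
- The arm moves only by the tool apply_moves, never from a script. Its arguments are lists of equal length, an entry for each row: "rotation": the turn, a rotation vector about the tool's x, y, z in degrees, a list of three; "travel": the shift along the tool's x, y, z in cm, a list of three; "hand": the finger opening in cm, from 0 to 8.54. In form: {"rotation": [[ax, ay, az], ...], "travel": [[dx, dy, dz], ...], "hand": [hand, ...]}. A call has exactly 5 rows; each row is the pose to reach, as a shift and turn from the pose commanded when the call began, along the tool's axes at that moment; what a row does not reach only later rows make up. A row lasts 1/10 s, in which the tool goes at most 50 mm and 8.59 degrees, less where a joint would pass 70% of its speed; a pose out of reach is approached as far as the arm can. A call with a gripper value outside its range is refused whole. The fingers move at their own pace and stop on an object; the grip force is fixed at half the most. Time passes only in rows, so rows that repeat a pose let the fingers close, or fill a call up. It gives the time, the measured TCP pose, the force and the opening at its end, in the units of the state.
- robot.get_obs(): the state, without advancing time (a new reading comes with each control period).
- cams.camera(name): name is "scene" or "top" or "wrist"; returns the picture (400x640x3 uint8, red, green, blue); there is no depth.
- cams.calibration(name): a dict with "camera_matrix" (3x3 intrinsics, pixels), "R" (3x3) and "t" (3): a world point X has camera coordinates R X + t. Camera axes: x right, y down, z forward; pixel columns grow to the right and rows downward; lengths in m; the calibration is good to about 2 mm. A picture is of the moment at which its call begins: read the wrist's pose just before it. calibration takes no time and is no camera call; for the wrist camera it gives the pose at the moment of the call.
- ticket.sign_off(): hands the job in, once; it reports no verdict.
Trained networks look in the newest picture that a camera, given by its name, has taken for a name from the list of things; names that differ only in an ending like _2 or _b are one class to them, and where a whole thing is asked for, a point or a joint stands for the part that bears it (a point fixed in the world has none). Each returns a list of dicts, best first, with "p" (0 to 1); they miss things now and then, are a little off and sometimes report something else, mostly with a low value. They report only what shows in the picture. A call takes as long as a camera call.
- recognise(query, camera): "extent" ([left, top, width, height] in pixels, round what is visible of it).
- trace(query, camera): "region" (400x640 bool, what is visible of it) and "extent" ([left, top, width, height] in pixels, round what is visible of it).
The state is a dict: "t": time; "qpos": joint angles; "dq": joint speeds; "tau": joint torques, N m; "position": TCP position; "tool_rot": TCP orientation; "force": force on the tool from outside, world axes, zero at the start; "moment": the same for the moment, N m; "opening": finger opening in m.
Only numpy, scipy, OpenCV 4.12 (cv2) and the standard library are available. Lean on these libraries where they do the work, as an engineer would, in place of code of your own. Each camera call takes 0.05 s, during which the arm holds its last target. There are 200 camera calls.

TASK

One of the three conical flasks in the tray has had its stopper taken out and is next to be dosed. Lift the pipette out of its stand, carry it over the test-tube rack without letting it touch anything, and hold it upright and still with its tip centred about 1 cm above the mouth of that open flask, neither in it nor touching it. The program finishes while the gripper is still holding the pipette there; leave the glassware, the stoppers and everything else on the bench where they stand.

Things in the scene. Friction and masses are not known exactly. Their poses are not given: they have to be found in the camera images.
- pipette_handle (a point): Middle of the handle of the loose mini pipette, which hangs upright, tip down, in the middle slot of its stand; 50 to 95 g, 172 mm long. Grip it here: a plain white cylinder, 22 mm in diameter, 45 mm tall. A collar 32 mm wide lies below (its top 24 mm under this point); the push button on top (15 mm wide) ends 33 mm above it. z runs up along the pipette.
- pipette_tip (a point): The lower end of the pipette's disposable tip, on the pipette's axis, 139 mm below the handle's middle; the tip is 2 mm wide here and widens to 10 mm at 60 mm up; the barrel above that is 19 mm wide. z runs up along the pipette.
- stand_slot (a point): Fixed grey pipette stand, 210 mm along its x, 110 along y, 130 tall; its top plate has three slots in a row along x, 64 mm apart, 23 mm wide, open to its -y. This point: middle slot's centre at the plate's top face, where the pipette's collar rests; the other slots are empty. The pipette comes straight up; raise it 115 mm or more to bring its tip clear of the plate.
- flask_1_mouth (a point): Centre of the mouth, at the rim, of loose glass conical flask 1 (of three alike, standing in a row in the tray): 105 mm tall, foot 64 mm wide, rim 25 mm wide outside with an opening of 18 mm. z is up.
- flask_2_mouth (a point): Centre of the mouth, at the rim, of loose glass conical flask 2 (of three alike, standing in a row in the tray): 105 mm tall, foot 64 mm wide, rim 25 mm wide outside with an opening of 18 mm. z is up.
- flask_3_mouth (a point): Centre of the mouth, at the rim, of loose glass conical flask 3 (of three alike, standing in a row in the tray): 105 mm tall, foot 64 mm wide, rim 25 mm wide outside with an opening of 18 mm. z is up.
- stopper_1_center (a point): Loose white plastic stopper 1 (of three alike): 38 mm long, head 25 mm wide, 18 mm tall. This point is the middle of the head. Two of the three close a flask: the point is then about 9 mm above the rim on the flask's axis. The third stands head down on the tray floor about 55 mm beside the open flask. Which flask is open varies. z is up.
- stopper_2_center (a point): Loose white plastic stopper 2 (of three alike): 38 mm long, head 25 mm wide, 18 mm tall. This point is the middle of the head. Two of the three close a flask: the point is then about 9 mm above the rim on the flask's axis. The third stands head down on the tray floor about 55 mm beside the open flask. Which flask is open varies. z is up.
- stopper_3_center (a point): Loose white plastic stopper 3 (of three alike): 38 mm long, head 25 mm wide, 18 mm tall. This point is the middle of the head. Two of the three close a flask: the point is then about 9 mm above the rim on the flask's axis. The third stands head down on the tray floor about 55 mm beside the open flask. Which flask is open varies. z is up.
- tube_rack_top (a point): Loose wooden test-tube rack that stands between the pipette stand and the flask tray, 222 mm along its x, 72 mm along its y, with two rows of glass tubes whose rims are 131 mm above the bench. This point is the middle of the rack at the height of the tube rims.
- pipette: The pipette as a whole; its origin is the end of the tip, as pipette_tip.
- tray: Fixed slate-grey tray, 290 mm along its x and 150 mm along its y, walls 20 mm high and 3 mm thick, floor 3 mm thick; origin under its middle. The stand and the tray stand on opposite sides of the tube rack; which is left and which is right varies.
- flask_1: Flask 1 as a whole; origin at the middle of its foot, 105 mm below its mouth.
- flask_2: Flask 2 as a whole; origin at the middle of its foot, 105 mm below its mouth.
- flask_3: Flask 3 as a whole; origin at the middle of its foot, 105 mm below its mouth.
- stopper_1: Stopper 1 as a whole (for its place use stopper_1_center, the origin is not at its centre).
- stopper_2: Stopper 2 as a whole (for its place use stopper_2_center, the origin is not at its centre).
- stopper_3: Stopper 3 as a whole (for its place use stopper_3_center, the origin is not at its centre).
- tube_rack: The test-tube rack with its tubes; origin at the bench under its middle.
- amber_bottle: Bystander: amber glass bottle with black cap, 60 mm wide, 125 mm tall; origin at its underside.
- beaker: Bystander: empty glass beaker, 72 mm wide, 85 mm tall; origin at its underside.
- tip_box: Bystander: box of pipette tips with a clear lid, 87 x 122 mm, 75 mm tall; origin at its underside.

How it is judged:
On the way, in this order (a step that is already met when the one before it is completed fails the run):
1. the pipette is lifted clear of its stand (z of pipette_tip in the frame of stand_slot above 0.002 m and contact force between the fingers and pipette above 0.5 N), for 0.05 s.
2. the pipette is carried over the test-tube rack, its tip above the tubes (y of pipette_tip in the frame of tube_rack_top between -0.05 and 0.05 m and x of pipette_tip in the frame of tube_rack_top between -0.16 and 0.16 m and z of pipette_tip in the frame of tube_rack_top above 0 m), for 0.02 s.
At the end, for the whole second after the job is handed in: Held by the gripper alone, upright (0.12 rad) and still (20 mm/s), the pipette has its tip within 6 mm of the axis of the open flask's mouth and 3 to 20 mm above its rim, touching nothing else; flasks, stoppers, tube rack and bystanders are within 12 mm of where they stood (((horizontal distance between pipette_tip and flask_1_mouth below 0.006 m and z of pipette_tip in the frame of flask_1_mouth between 0.003 and 0.02 m and distance between each of stopper_1_center, stopper_2_center, stopper_3_center and flask_1_mouth above 0.04 m) or (horizontal distance between pipette_tip and flask_2_mouth below 0.006 m and z of pipette_tip in the frame of flask_2_mouth between 0.003 and 0.02 m and distance between each of stopper_1_center, stopper_2_center, stopper_3_center and flask_2_mouth above 0.04 m) or (horizontal distance between pipette_tip and flask_3_mouth below 0.006 m and z of pipette_tip in the frame of flask_3_mouth between 0.003 and 0.02 m and distance between each of stopper_1_center, stopper_2_center, stopper_3_center and flask_3_mouth above 0.04 m)) and angle between pipette_tip's own z axis and vertical below 0.12 rad and linear speed of pipette below 0.02 m/s and contact force between the fingers and pipette above 0.5 N and contact force between pipette and flask_1 below 0.05 N and contact force between pipette and flask_2 below 0.05 N and contact force between pipette and flask_3 below 0.05 N and contact force between pipette and stopper_1 below 0.05 N and contact force between pipette and stopper_2 below 0.05 N and contact force between pipette and stopper_3 below 0.05 N and contact force between pipette and tube_rack below 0.05 N and contact force between pipette and tray below 0.05 N and contact force between pipette and amber_bottle below 0.05 N and contact force between pipette and beaker below 0.05 N and contact force between pipette and tip_box below 0.05 N and distance of each of flask_1_mouth, flask_2_mouth, flask_3_mouth, stopper_1_center, stopper_2_center, stopper_3_center, tube_rack_top, amber_bottle, beaker, tip_box from where it was at the start of the episode below 0.012 m); the arm keeps its last pose, push and grip.
It fails at once if the pipette touches a flask, a stopper, the tube rack, the tray or a bystander (contact force between pipette and flask_1 above 0.3 N or contact force between pipette and flask_2 above 0.3 N or contact force between pipette and flask_3 above 0.3 N or contact force between pipette and stopper_1 above 0.3 N or contact force between pipette and stopper_2 above 0.3 N or contact force between pipette and stopper_3 above 0.3 N or contact force between pipette and tube_rack above 0.3 N or contact force between pipette and tray above 0.3 N or contact force between pipette and amber_bottle above 0.3 N or contact force between pipette and beaker above 0.3 N or contact force between pipette and tip_box above 0.3 N).
It fails at once if a flask, a stopper, the tube rack or a bystander is moved by more than 12 mm (distance of any of flask_1_mouth, flask_2_mouth, flask_3_mouth, stopper_1_center, stopper_2_center, stopper_3_center, tube_rack_top, amber_bottle, beaker, tip_box from where it was at the start of the episode above 0.012 m).
It also fails if it takes over 43 s, if anything falls off the work surface, if the arm or the gripper's body presses on something with over 40 N, if the wrist force passes 120 N, or if a joint passes its speed limit or range.

## Working session

There is one attempt and no reset: what is moved stays moved. The work goes in short steps, Python scripts to look and compute and a tool call to move; the robot and the scene stay as the last step left them, time stands still between calls to the robot, and variables do not carry over. Pictures are saved under pics/ and viewed, about 8 in all and at most 12, crops included, and the job is handed in when it is done.

Besides the shell and the picture viewer there is one more tool, called after "Call:" as name(argument=value, ...) on one line, values as JSON. apply_moves: Moves the arm, as the interface text tells. Its arguments: {"type":"object","properties":{"rotation":{"type":"array","items":{"type":"array","items":{"type":"number"}}},"travel":{"type":"array","items":{"type":"array","items":{"type":"number"}}},"hand":{"type":"array","items":{"type":"number"}}},"required":["rotation","travel","hand"]}

```bash
ls; mkdir -p pics
python3 - <<'E'
from bench import robot,cams,recognise
import cv2,numpy as np
print(robot.get_obs(), robot.grasp_offset)
ims=[]
for c in ("scene","top"):
    im=cams.camera(c); cv2.imwrite(f"pics/{c}.png",im[:,:,::-1])
    k=cams.calibration(c); print(c,k["camera_matrix"].round(1).tolist(),"cam pos",(-k["R"].T@k["t"]).round(3), k["R"].round(2).tolist())
    for q in ("pipette_handle","pipette_tip","stand_slot","flask_1_mouth","flask_1","stopper_1_center","stopper_1","tube_rack","tray","pipette","amber_bottle","beaker","tip_box"):
        try: print(q,[(np.round(d["extent"]).astype(int).tolist(),round(d["p"],2)) for d in recognise(q,c)[:5]])
        except Exception as e: print(q,e)
E
```

```text
pics
{'t': 0.0, 'qpos': array([ 1.11931449,  0.60012925, -0.00252412,  1.60008874,  0.00179798,
        0.94289909, -0.07980779]), 'dq': array([ 0.00012123, -0.00087435, -0.00157396, -0.00090617,  0.00025165,
        0.00107129,  0.00175444]), 'tau': array([-4.88946698e-04, -7.76455021e+01,  1.56455912e+00, -2.58005512e+01,
        1.22402923e-02,  8.87411035e-03,  1.78922426e-05]), 'position': array([ 0.26521215, -0.67426912,  0.23042894]), 'tool_rot': array([-7.30399569e-04,  9.82490218e-01,  1.86312622e-01, -2.14440668e-04]), 'force': array([ 0.55998745, -0.73406213,  0.46486234]), 'moment': array([ 0.03946114,  0.01467858, -0.00405562]), 'opening': 0.08552515283403916} -0.0187
scene [[384.9, 0.0, 312.6], [0.0, 384.9, 203.3], [0.0, 0.0, 1.0]] cam pos [ 1.302 -0.225  0.783] [[0.25, 0.97, 0.02], [0.63, -0.15, -0.76], [-0.73, 0.2, -0.65]]
pipette_handle [([216, 192, 12, 27], 0.7)]
pipette_tip [([359, 181, 90, 77], 0.68), ([215, 194, 13, 40], 0.46)]
stand_slot [([208, 188, 38, 95], 0.78), ([218, 194, 10, 22], 0.19)]
flask_1_mouth [([371, 173, 17, 32], 0.77)]
flask_1 [([366, 175, 24, 2
[... 812 characters left out ...]
13, 211, 12, 7], 0.44), ([304, 201, 37, 78], 0.33)]
stand_slot [([385, 178, 50, 77], 0.71)]
flask_1_mouth [([241, 239, 14, 24], 0.72), ([413, 206, 13, 14], 0.44)]
flask_1 [([239, 238, 20, 23], 0.85), ([238, 183, 18, 20], 0.6), ([236, 206, 19, 24], 0.58)]
stopper_1_center [([237, 181, 6, 12], 0.51)]
stopper_1 [([238, 242, 9, 11], 0.58), ([235, 182, 10, 9], 0.48)]
tube_rack [([303, 202, 33, 78], 0.59)]
tray [([214, 166, 52, 104], 0.9), ([239, 241, 22, 19], 0.32), ([237, 207, 19, 22], 0.32)]
pipette [([413, 208, 14, 14], 0.4)]
amber_bottle [([238, 237, 20, 25], 0.58), ([467, 238, 32, 21], 0.56)]
beaker [([146, 221, 30, 26], 0.82)]
tip_box [([303, 139, 44, 38], 0.86), ([235, 182, 20, 22], 0.36)]
```

Run:
```python
import cv2,numpy as np
s=cv2.imread("pics/scene.png");t=cv2.imread("pics/top.png")
a=cv2.resize(s[150:310,110:470],(800,356),interpolation=cv2.INTER_CUBIC)
cv2.imwrite("pics/a.png",a)
b=cv2.resize(t[120:300,130:510],None,fx=2.1,fy=2.1,interpolation=cv2.INTER_CUBIC)
cv2.imwrite("pics/b.png",b);print(b.shape)
```

```text
(378, 798, 3)
```

View pics/a.png

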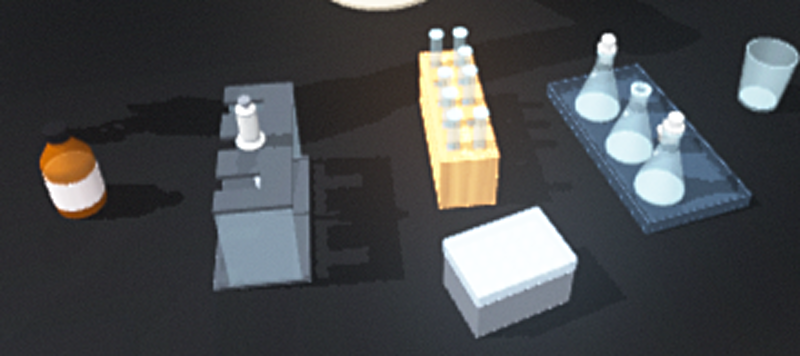

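View pics/b.png

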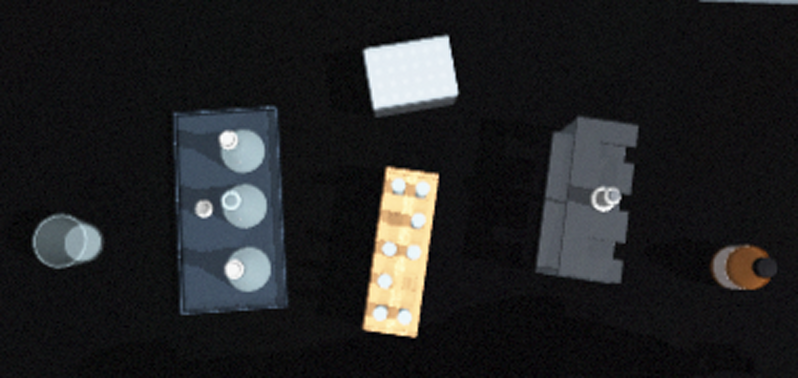

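The scene picture shows the middle flask open (rim at about 398,191 in scene, 240,216 in top), with its stopper beside it in the tray. The pipette is at about (220,195) in scene and (422,213) in top. I'll triangulate these next.

```bash
cat > h.py <<'E'
import numpy as np,cv2
from bench import robot,cams,recognise,trace
from scipy.spatial.transform import Rotation as Ro
def ray(c,uv):
    k=cams.calibration(c) if isinstance(c,str) else c
    d=k["R"].T@np.linalg.inv(k["camera_matrix"])@np.r_[uv,1]; return -k["R"].T@k["t"],d/np.linalg.norm(d)
def tri(*obs):
    A=0;b=0
    for c,uv in obs:
        o,d=ray(c,uv);P=np.eye(3)-np.outer(d,d);A=A+P;b=b+P@o
    x=np.linalg.solve(A,b); return x
def atz(c,uv,z):
    o,d=ray(c,uv); return o+d*(z-o[2])/d[2]
def proj(c,X):
    k=cams.calibration(c) if isinstance(c,str) else c
    p=k["camera_matrix"]@(k["R"]@X+k["t"]); return p[:2]/p[2]
def R(): 
    q=robot.get_obs()["tool_rot"]; return Ro.from_quat(np.r_[q[1:],q[0]]).as_matrix()
E
python3 - <<'E'
from h import *
s=lambda x,y:(110+x*.45-.3,150+y*160/356-.3); t=lambda x,y:(130+x/2.1-.3,120+y/2.1-.3)
for n,a,b in (("mouth",s(641,92),t(231,201)),("button",s(244,101),t(613,195)),("collar",s(250,141),t(602,199))):
    x=tri(("scene",a),("top",b));print(n,x.round(4),proj("scene",x)-a,proj("top",x)-b, atz("scene",a,.108).round(4),atz("top",b,.108).round(4))
print("stand edges z.13", [atz("top",t(*p),.13)[:2].round(3) for p in ((577,118),(637,125),(620,283))])
print("rack z", [atz("top",t(*p),.1)[:2].round(3) for p in ((386,168),(438,175),(416,337),(363,330))])
print("bottle",atz("top",t(765,267),.125).round(3),"tipbox",[atz("top",t(*p),.075)[:2].round(3) for p in ((364,48),(447,37),(457,96),(374,108))])
k=cams.calibration("wrist");r=R();p=robot.get_obs()["position"]
print("toolR",r.round(3),"wristcam in tool",r.T@(-k["R"].T@k["t"]-p),"axes",(k["R"]@r).round(3),k["camera_matrix"].round(0))
E
```

```text
mouth [0.5336 0.2398 0.1024] [ 0.08114057 -0.00593691] [0.07563406 0.03263036] [0.5399 0.2358 0.108 ] [0.5333 0.2389 0.108 ]
button [ 0.5476 -0.2501  0.1895] [0.47355753 0.06611454] [0.43973433 0.06894465] [ 0.4435 -0.2548  0.108 ] [ 0.5557 -0.2705  0.108 ]
collar [ 0.5476 -0.2512  0.1312] [0.50843962 0.06284204] [0.46308461 0.07678718] [ 0.5202 -0.2534  0.108 ] [ 0.5499 -0.2557  0.108 ]
stand edges z.13 [array([ 0.655, -0.217]), array([ 0.648, -0.297]), array([ 0.439, -0.274])]
rack z [array([0.584, 0.035]), array([ 0.577, -0.035]), array([ 0.361, -0.011]), array([0.369, 0.059])]
bottle [ 0.465 -0.466  0.125] tipbox [array([0.756, 0.071]), array([ 0.776, -0.045]), array([ 0.691, -0.061]), array([0.671, 0.054])]
toolR [[ 0.931  0.366 -0.   ]
 [ 0.366 -0.931 -0.   ]
 [-0.     0.    -1.   ]] wristcam in tool [ 0.07876481  0.00072212 -0.14199044] axes [[ 0.001  1.    -0.001]
 [-0.952  0.001 -0.307]
 [-0.307  0.001  0.952]] [[309.   0. 318.]
 [  0. 309. 202.]
 [  0.   0.   1.]]
```

Call:
apply_moves(rotation=[[0,0,0],[0,0,0],[0,0,0],[0,0,0],[0,0,0]], travel=[[2,-1.4,-0.4],[5.5,-3.8,-0.9],[9.3,-6.5,-1.7],[13.1,-9.1,-2.5],[16.9,-11.8,-3.2]], hand=[8.5,8.5,8.5,8.5,8.5])

```text
t: 1.9
position: [0.3803, -0.5016, 0.2637]
tool_rot: [0.0, 0.983, 0.186, 0.0]
force: [1.6, -0.0, -0.6]
opening: 0.085
```

Call:
apply_moves(rotation=[[0,0,0],[0,0,0],[0,0,0],[0,0,0],[0,0,0]], travel=[[3.8,-2.6,0],[7.6,-5.2,0],[11.4,-7.8,0],[15,-10.4,0],[18.5,-12.8,0]], hand=[8.5,8.5,8.5,8.5,8.5])

```text
t: 2.4
position: [0.5057, -0.3143, 0.2636]
tool_rot: [0.0, 0.982, 0.187, 0.0]
force: [0.7, 0.4, 0.4]
opening: 0.0848
```

Call:
apply_moves(rotation=[[0,0,0],[0,0,0],[0,0,0],[0,0,0],[0,0,0]], travel=[[3,-2.1,0],[5.0,-3.5,0],[6.4,-4.4,0],[6.4,-4.4,0],[6.4,-4.4,0]], hand=[8.5,8.5,8.5,8.5,8.5])

```text
t: 2.9
position: [0.5477, -0.2528, 0.2632]
tool_rot: [0.0, 0.983, 0.186, -0.0]
force: [-0.7, 0.1, 0.1]
opening: 0.085
```

Run:
```python
from h import *
o=robot.get_obs();print(o["t"],o["position"],o["qpos"].round(2))
k=cams.calibration("wrist");im=cams.camera("wrist");cv2.imwrite("pics/w1.png",im[:,:,::-1])
for X in ([.5476,-.251,.19],[.5476,-.251,.133]): print(proj(k,np.array(X)))
for q in ("pipette_handle","pipette","stand_slot"): print(q,[(d["extent"],round(d["p"],2)) for d in trace(q,"wrist")])
```

```text
2.9 [ 0.54770188 -0.2527996   0.2632035 ] [ 0.37  0.42 -0.05  1.85  0.03  0.87 -0.89]
[314.66453201 213.46073578]
[315.28358809 192.16833002]
pipette_handle [([300.4, 176.4, 33.9, 51.2], 0.84)]
pipette [([298.5, 177.7, 35.9, 49.7], 0.66)]
stand_slot [([223.7, 58.5, 185.2, 237.3], 0.8)]
```

View pics/w1.png

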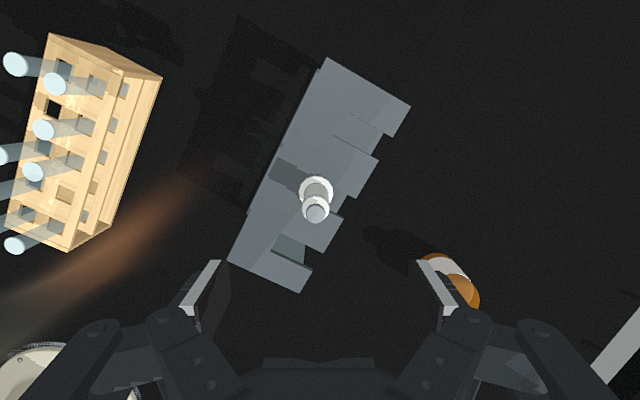

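The wrist picture agrees with the triangulation to within 1 px: button at about (315,213), collar at about (316,192). Nothing is in the way of the fingers, so I'll go down, grip and lift.

Call:
apply_moves(rotation=[[0,0,0],[0,0,0],[0,0,0],[0,0,0],[0,0,0]], travel=[[0.1,-0.2,2],[0.1,-0.2,5],[0.1,-0.2,8.5],[0.1,-0.2,11],[0.1,-0.2,12.3]], hand=[8.5,8.5,8.5,8.5,8.5])

```text
t: 3.6
position: [0.547, -0.2501, 0.1382]
tool_rot: [-0.001, 0.983, 0.186, -0.001]
force: [0.0, -0.9, 0.6]
opening: 0.0852
```

Call:
apply_moves(rotation=[[0,0,0],[0,0,0],[0,0,0],[0,0,0],[0,0,0]], travel=[[0,0,0],[0,0,0],[0,0,0],[0,0,0],[0,0,0]], hand=[7,5,3.5,2.5,1.8])

```text
t: 4.1
position: [0.5489, -0.2498, 0.1416]
tool_rot: [0.0, 0.982, 0.186, 0.001]
force: [-0.7, 1.3, 4.9]
opening: 0.0209
```

Call:
apply_moves(rotation=[[0,0,0],[0,0,0],[0,0,0],[0,0,0],[0,0,0]], travel=[[0,0,0],[0,0,0],[0,0,0],[0,0,0],[0,0,0]], hand=[1.5,1.5,1.5,1.5,1.5])

```text
t: 4.6
position: [0.5489, -0.2498, 0.1416]
tool_rot: [0.001, 0.983, 0.186, 0.001]
force: [-1.4, 0.9, 5.5]
opening: 0.0209
```

Call:
apply_moves(rotation=[[0,0,0],[0,0,0],[0,0,0],[0,0,0],[0,0,0]], travel=[[0,0,-0.5],[0,0,-1.5],[0,0,-3.0],[0,0,-5],[0,0,-7]], hand=[1.5,1.5,1.5,1.5,1.5])

```text
t: 5.1
position: [0.5483, -0.2495, 0.2117]
tool_rot: [0.0, 0.982, 0.186, 0.0]
force: [0.3, 0.1, -0.8]
opening: 0.0207
```

Call:
apply_moves(rotation=[[0,0,0],[0,0,0],[0,0,0],[0,0,0],[0,0,0]], travel=[[0,0,-2.5],[0,0,-5],[0,0,-7.5],[0,0,-9.5],[0,0,-10.5]], hand=[1.5,1.5,1.5,1.5,1.5])

```text
t: 5.6
position: [0.5489, -0.2497, 0.318]
tool_rot: [0.001, 0.982, 0.186, 0.001]
force: [-0.2, 0.3, -0.1]
opening: 0.0205
```

Run:
```python
from h import *
o=robot.get_obs();print(o["t"],o["position"],o["opening"],o["force"])
im=cams.camera("scene");
for q in ("pipette","pipette_tip"):print([(np.round(d["extent"]).astype(int).tolist(),round(d["p"],2)) for d in trace(q,"scene")])
print(proj("scene",o["position"]))
u,v=proj("scene",o["position"]).astype(int)
a=cv2.resize(im[v-70:v+110,u-110:u+130,::-1],None,fx=3.2,fy=3.2,interpolation=cv2.INTER_CUBIC);cv2.imwrite("pics/c.png",a);print(u,v)
```

```text
5.6 [ 0.54887553 -0.24969545  0.31803742] 0.0204961936345224 [-0.15320665  0.28348485 -0.09604838]
[([210, 129, 6, 55], 0.79)]
[([205, 131, 13, 60], 0.89)]
[212.20292963 150.30266154]
212 150
```

View pics/c.png

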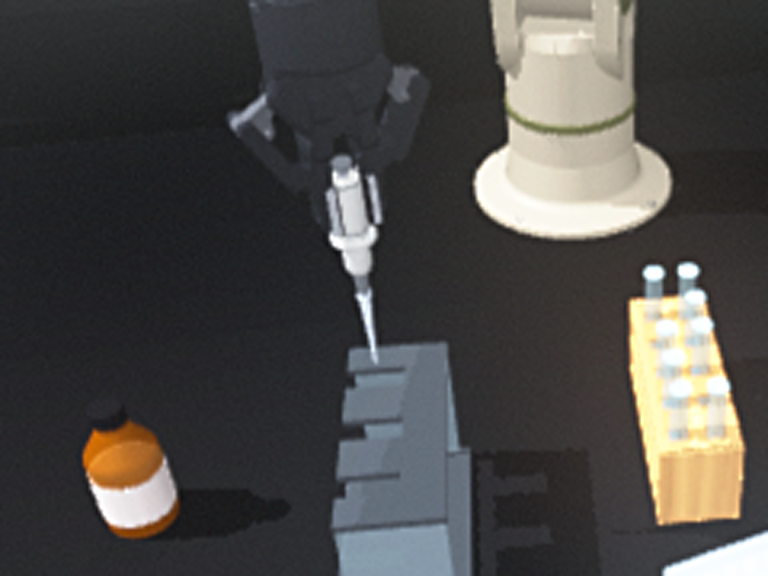

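Held and clear of the stand, with the tip at about scene (219,193). I'll measure its lean and tip offset from the pixels.

Run:
```python
from h import *
o=robot.get_obs();p=o["position"]
print("pred tip",proj("scene",np.r_[p[:2],.194]),"obs 219.0 192.6; button pred",proj("scene",np.r_[p[:2],.366]),"obs",102+342/3.2-.3,80+160/3.2-.3)
im=cams.camera("wrist");k=cams.calibration("wrist")
print("wrist pred tip/collar",proj(k,np.r_[p[:2],.194]),proj(k,np.r_[p[:2],.309]))
b=cams.camera("top");print("top pred tip",proj("top",np.r_[p[:2],.194]))
for q in("pipette","pipette_tip"):
  for c in("wrist","top"):print(q,c,[(np.round(d["extent"]).astype(int).tolist(),round(d["p"],2)) for d in trace(q,c)])
cv2.imwrite("pics/d.png",im[:,:,::-1])
```

```text
pred tip [219.97893011 193.86967208] obs 219.0 192.6; button pred [208.88309291 130.97192787] obs 208.575 129.7
wrist pred tip/collar [317.48933855 195.47324853] [317.03549882 257.29958217]
top pred tip [422.28559592 212.18355587]
pipette wrist [([292, 200, 52, 154], 0.92)]
pipette top []
pipette_tip wrist [([292, 203, 54, 146], 0.56)]
pipette_tip top []
```

View pics/d.png

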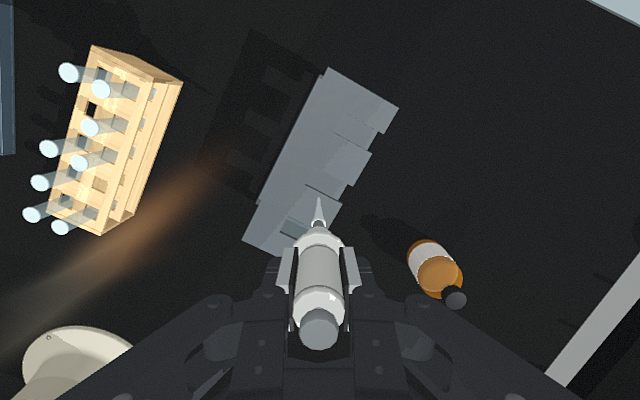

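The tip shows at about (318,197) in the wrist picture, against a predicted (317.5,195.5), so the pipette hangs upright under the TCP. Carrying it over the rack now.

Call:
apply_moves(rotation=[[0,0,0],[0,0,0],[0,0,0],[0,0,0],[0,0,0]], travel=[[0.5,-1.4,0],[1.35,-3.8,0],[2.5,-7.1,0],[3.9,-10.8,0],[5.2,-14.6,0]], hand=[1.5,1.5,1.5,1.5,1.5])

```text
t: 6.55
position: [0.543, -0.0922, 0.3151]
tool_rot: [-0.0, 0.982, 0.186, -0.0]
force: [0.9, 0.0, -0.9]
opening: 0.021
```

Call:
apply_moves(rotation=[[0,0,0],[0,0,0],[0,0,0],[0,0,0],[0,0,0]], travel=[[1.35,-3.8,0],[2.7,-7.5,0],[4.0,-11.3,0],[5.4,-15.1,0],[6.7,-18.8,0]], hand=[1.5,1.5,1.5,1.5,1.5])

```text
t: 7.05
position: [0.5359, 0.1076, 0.3152]
tool_rot: [-0.0, 0.982, 0.187, -0.0]
force: [0.7, -0.1, 0.2]
opening: 0.0204
```

Call:
apply_moves(rotation=[[0,0,0],[0,0,0],[0,0,0],[0,0,0],[0,0,0]], travel=[[1.35,-3.8,0],[2.6,-7.3,0],[3.7,-10.3,0],[4.4,-12.2,0],[4.6,-12.8,0]], hand=[1.5,1.5,1.5,1.5,1.5])

```text
t: 7.55
position: [0.5314, 0.2444, 0.3149]
tool_rot: [-0.001, 0.982, 0.189, -0.0]
force: [0.8, 0.1, -0.8]
opening: 0.0211
```

Call:
apply_moves(rotation=[[0,0,0],[0,0,0],[0,0,0],[0,0,0],[0,0,0]], travel=[[0,0,0],[0,0,0],[0,0,0],[0,0,0],[0,0,0]], hand=[1.5,1.5,1.5,1.5,1.5])

```text
t: 8.05
position: [0.533, 0.2399, 0.3153]
tool_rot: [0.0, 0.983, 0.186, 0.0]
force: [-0.1, -0.8, -0.9]
opening: 0.0207
```

Run:
```python
from h import *
o=robot.get_obs();p=o["position"];print(o["t"],p,o["opening"])
k=cams.calibration("wrist");im=cams.camera("wrist")
print("pred tip",proj(k,np.r_[p[:2],p[2]-.124]),"mouth",proj(k,np.array([.5336,.2395,.108])))
cv2.imwrite("pics/e0.png",im[:,:,::-1]);cv2.imwrite("pics/e.png",cv2.resize(im[120:280,220:420,::-1],None,fx=3.5,fy=3.5,interpolation=cv2.INTER_CUBIC))
np.savez("k1.npz",**k)
for q in("flask_1_mouth","pipette_tip","flask_1","stopper_1_center"):print(q,[(np.round(d["extent"]).astype(int).tolist(),round(d["p"],2)) for d in recognise(q,"wrist")])
```

```text
8.05 [0.53302987 0.23993509 0.31534958] 0.0207258001721909
pred tip [317.17605763 194.80436882] mouth [317.8852605  173.98683606]
flask_1_mouth [([285, 200, 31, 38], 0.72)]
pipette_tip [([292, 200, 53, 147], 0.6)]
flask_1 [([312, 82, 49, 46], 0.93), ([281, 194, 43, 45], 0.74), ([297, 139, 45, 46], 0.72)]
stopper_1_center [([330, 94, 20, 24], 0.91), ([298, 138, 42, 48], 0.42)]
```

View pics/e.png

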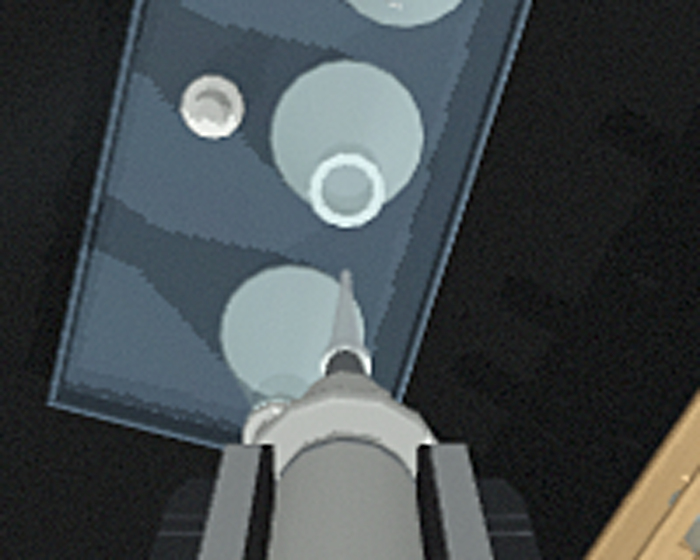

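The open middle flask's rim is centred at about (318.5,174) and the tip is at about (318.5,197). The pictures suggest the tip is 3–4 mm higher than I assumed. I'll work out the correction and go down in two steps.

Run:
```python
from h import *
k=dict(np.load("k1.npz"));p=robot.get_obs()["position"]
f=lambda x,y:np.array((220+x/3.5-.36,120+y/3.5-.36))
print("mouth",atz(k,f(346,190),.108), "tip at .1912/.1947",atz(k,f(346,270),p[2]-.124),atz(k,f(346,270),p[2]-.1206))
print(p,"joint tri mouth",tri((k,f(346,190)),("top",(239.7,215.4)),("scene",(398.1,191))))
# upright axis through TCP xy + observed tip uv -> z
for z in(.188,.191,.194,.197):print(z,proj(k,np.r_[p[:2],z]),f(346,270))
```

```text
mouth [0.53392503 0.23886932 0.108     ] tip at .1912/.1947 [0.53171248 0.23814298 0.19126188] [0.53266891 0.23852501 0.19466188]
[0.53284763 0.24065459 0.31526188] joint tri mouth [0.53346677 0.23921242 0.10315479]
0.188 [316.3737244  193.65803882] [318.49714286 196.78285714]
0.191 [316.35725721 194.59420278] [318.49714286 196.78285714]
0.194 [316.34044781 195.54982064] [318.49714286 196.78285714]
0.197 [316.32328545 196.52550518] [318.49714286 196.78285714]
```

Call:
apply_moves(rotation=[[0,0,0],[0,0,0],[0,0,0],[0,0,0],[0,0,0]], travel=[[0.1,0,1],[0.1,0,2.5],[0.1,0,4],[0.1,0,5],[0.1,0,5.5]], hand=[1.5,1.5,1.5,1.5,1.5])

```text
t: 8.8
position: [0.5333, 0.241, 0.2589]
tool_rot: [0.0, 0.982, 0.186, -0.001]
force: [0.0, -0.4, -0.4]
opening: 0.0204
```

Call:
apply_moves(rotation=[[0,0,0],[0,0,0],[0,0,0],[0,0,0],[0,0,0]], travel=[[0,0,0.3],[0,0,0.7],[0,0,1.0],[0,0,1.2],[0,0,1.2]], hand=[1.5,1.5,1.5,1.5,1.5])

```text
t: 9.3
position: [0.5337, 0.2411, 0.2482]
tool_rot: [0.0, 0.982, 0.186, -0.0]
force: [-0.2, 0.7, -0.6]
opening: 0.0209
```

Run:
```python
from h import *
o=robot.get_obs();p=o["position"];print(o["t"],p)
k=cams.calibration("wrist");im=cams.camera("wrist");sc=cams.camera("scene")
print("pred tip .124/.1206",proj(k,np.r_[p[:2],p[2]-.124]),proj(k,np.r_[p[:2],p[2]-.1206]),"mouth",proj(k,np.array([.5339,.2389,.108])))
m=np.array([.5339,.2389,.108]);print("scene mouth",proj("scene",m),"tip",proj("scene",np.r_[m[:2],p[2]-.1206]),proj("scene",np.r_[m[:2],p[2]-.124]))
np.savez("k2.npz",**k)
a=cv2.resize(im[150:230,280:360,::-1],(400,400),interpolation=cv2.INTER_CUBIC)
b=cv2.resize(sc[150:220,363:433,::-1],(400,400),interpolation=cv2.INTER_CUBIC)
cv2.imwrite("pics/f.png",np.hstack([a,b]))
```

```text
9.3 [0.53373944 0.24112041 0.24819568]
pred tip .124/.1206 [317.16420185 194.77187393] [317.15405535 195.86043737] mouth [319.45171646 190.59324959]
scene mouth [398.28847722 189.62276235] tip [399.42295046 184.15431805] [399.22420731 185.1123097 ]
```

View pics/f.png

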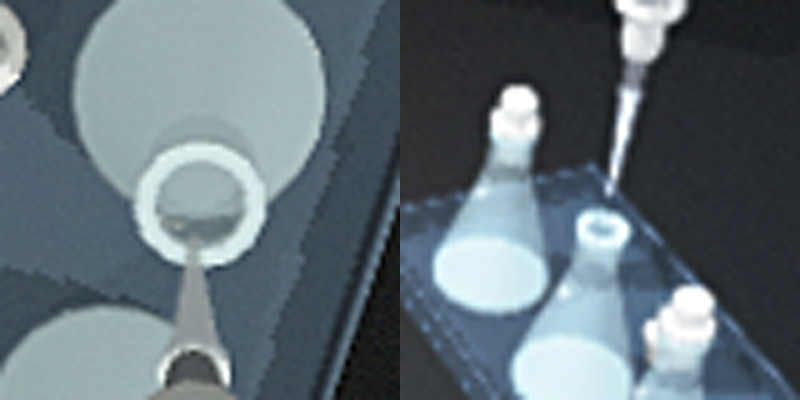

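The tip is about 20 mm above the rim and about 1 mm off sideways: wrist tip at (318.5,196.3), mouth at (319.9,190.9). The scene view agrees. Last step is a 1 mm shift and 1 cm down.

Call:
apply_moves(rotation=[[0,0,0],[0,0,0],[0,0,0],[0,0,0],[0,0,0]], travel=[[0,0.1,0.1],[0,0.1,0.4],[0,0.1,0.7],[0,0.1,0.9],[0,0.1,0.9]], hand=[1.5,1.5,1.5,1.5,1.5])

```text
t: 9.9
position: [0.5339, 0.2401, 0.2388]
tool_rot: [0.0, 0.982, 0.186, -0.0]
force: [-1.5, -0.3, -0.7]
opening: 0.0207
```

Call:
apply_moves(rotation=[[0,0,0],[0,0,0],[0,0,0],[0,0,0],[0,0,0]], travel=[[0,0,0],[0,0,0],[0,0,0],[0,0,0],[0,0,0]], hand=[1.5,1.5,1.5,1.5,1.5])

```text
t: 10.4
position: [0.5342, 0.2402, 0.2393]
tool_rot: [-0.0, 0.982, 0.186, 0.0]
force: [-0.0, 0.2, -0.6]
opening: 0.0207
```

Run:
```python
from h import *
o=robot.get_obs();p=o["position"];print(o["t"],p,o["opening"],np.abs(o["dq"]).max())
k=cams.calibration("wrist");im=cams.camera("wrist");sc=cams.camera("scene")
m=np.array([.5339,.2389,.108]);
for h in(0,.006,.010,.014,.018):print(h,"wrist",proj(k,m+[0,0,h]),"scene",proj("scene",m+[0,0,h]))
a=cv2.resize(im[150:230,280:360,::-1],(400,400),interpolation=cv2.INTER_CUBIC)
b=cv2.resize(sc[165:215,375:425,::-1],(400,400),interpolation=cv2.INTER_CUBIC)
cv2.imwrite("pics/g.png",np.hstack([a,b]))
```

```text
10.4 [0.53415496 0.24024005 0.23932014] 0.020714362968908072 0.001647981697475372
0 wrist [318.42662006 193.28394924] scene [398.28847722 189.62276235]
0.006 wrist [318.43470457 195.14093487] scene [398.63303899 187.9618886 ]
0.01 wrist [318.44028077 196.42177041] scene [398.86411324 186.84805299]
0.014 wrist [318.44601352 197.7385661 ] scene [399.09628975 185.72890426]
0.018 wrist [318.45190952 199.09285791] scene [399.32957641 184.60440429]
```

View pics/g.png

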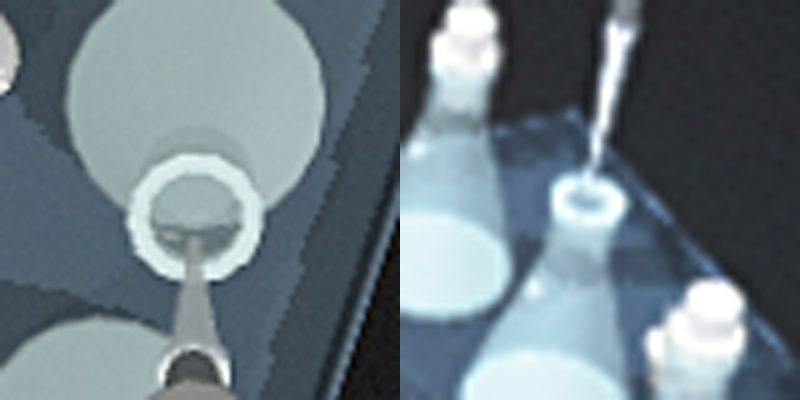

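In the wrist view the mouth is at (318.9,193.3) and the tip at (318.5,196.7). In the scene view they are at (398.4,190.0) and (399.3,186.4). Both fit a tip about 1 cm above the rim, within about 1–2 mm of the axis, and still. Handing in.

```bash
python3 -c "
from bench import ticket;print(ticket.sign_off())"
```

```text
the job is handed in; nothing more can be done
None
```

I lifted the pipette straight out of its stand and carried it over the test-tube rack with its tip about 6 cm above the tube rims. It is now held over the open middle flask, and I handed the job in at about 10.5 s. The sign-off gives no verdict.

- **Tip position:** in the last wrist and scene pictures the tip was about 10–12 mm above the rim and within about 1–2 mm of the mouth's axis.
- **Hold:** the tool stood vertical, the grip was firm (20.7 mm opening), and the arm was still (joint speeds under 0.002 rad/s). At rest and while carrying, the force readings stayed within 2 N, so I saw no sign of contact.
- **What disagreed:** the tip sat 3–4 mm higher relative to the gripper than I first estimated. I corrected for this before the final descent, and the last pictures agree with the corrected value. While the gripper closed on the handle, about 5 N of upward force showed, and it was gone once the pipette was lifted.
- **Not checked:** I did not measure again whether the rack and bystander objects had stayed in place.

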